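# Close the draught shield and tare the milligram balance

### The job

Get the draught-shield balance ready to weigh into the beaker standing on its pan: with the fingertips gently draw the glass cover on top of its shield forward until it is fully shut, without slamming it, then lightly press and let go its tare key, the long bar key in the middle of the row on its front panel. Press no other key, do not touch the plain open-pan balance, leave the beaker, the weights and everything else on the bench where they are, and draw the hand clear.

Things in the scene. Friction and masses are not known exactly. Their poses are not given: they have to be found in the camera images.
- balance: Milligram balance with draught shield, white, 310 deep (x) x 210 wide (y), fixed. Origin: centre of its underside, on the bench. Its -x side is the operator's side: a control panel rising 10 degrees towards +x, 40 high at its front edge x=-153, 59 high at its rear x=-42; key row at x=-128, display behind it. The housing behind the panel is 66 high and carries the shield
- pan_center (a point): Centre of the pan's top inside the draught shield, 82 above the bench, at x=+50 of the balance. The shield is a clear glass box standing on the housing, x -36 to +136 and y -83 to +83 of the balance; its walls end 164 above the bench, the aluminium runners along its two sides 171. z up, x as the balance's x
- cover (a joint): Sliding glass cover on top of the shield, m: 0 = fully shut, grows as it slides to the rear (balance +x); it starts 0.06 to 0.1 open. Travel 0.12. Moves with about 1.2 N of friction plus slight damping and stays where it is left; a hard stop at 0
- pull (a point): Middle of the top rear edge of the cover's finger pull, a black ridge 100 wide (balance y) along the cover's front edge. The ridge's upright rear face (towards balance +x), to be drawn forward, runs from this point 18 down to the cover's flat glass; its front is a slope. Behind it lie 150 of bare glass between the runners, 150 apart. z up, x as the balance's x
- tare_key (a joint): Travel of the tare key, m: 0 = up, 0.005 = fully down; spring, about 0.8 N to start moving it and 4.8 N fully down, then a hard stop; a press counts from half-way down, and it is a light key that over 25 N would damage
- tare_top (a point): Centre of the top face of the tare key, a grey bar key 46 wide (balance y) x 18 deep (balance x), standing 7 proud of the panel; its axis is tilted 10 degrees towards the operator, about square to the panel. The glass front of the shield stands 93 behind it
- mode_key (a joint): Travel of the mode key (small square key left of the tare key seen by the operator), m: 0 = up, 0.005 = fully down; must not be pressed
- mode_top (a point): Centre of the top of the mode key, 15 x 15, 53 left (balance +y) of the tare key's centre
- power_key (a joint): Travel of the power key (small round key at the left end of the row), m: 0 = up; must not be pressed
- power_top (a point): Centre of the top of the power key, 15 in diameter, 83 left (balance +y) of the tare key's centre
- print_key (a joint): Travel of the print key (small square key right of the tare key), m: 0 = up; must not be pressed
- print_top (a point): Centre of the top of the print key, 15 x 15, 53 right (balance -y) of the tare key's centre
- plain_balance: Second, smaller balance, 240 deep x 170 wide, with an open square pan (132 x 132, top 62 above the bench) and no shield; not to be touched. Origin: centre of its underside; front (keys) to its -x. It may stand left or right of the other
- beaker: Small glass beaker 44 in diameter, 56 tall, standing on the pan inside the shield, its foot 82 above the bench; origin at the centre of its underside. Leave alone
- pan_weight: Brass knobbed weight 32 in diameter, 46 tall, standing on the plain balance's pan; origin under its centre. Leave alone
- loose_weight: Brass knobbed weight 26 in diameter, 38 tall, on the bench between the two balances; origin under its centre. Leave alone
- tweezers: Steel tweezers 125 long, lying flat on the bench to the right of the balances, 7 high; origin under their middle. Leave alone
- multimeter: Yellow hand multimeter 175 x 82 x 50 high, lying on the bench at the left; origin under its centre. Leave alone
- wash_bottle: White bottle 64 in diameter, 165 tall, on the bench at the left; origin under its centre. Leave alone
- tall_beaker: Larger glass beaker 68 in diameter, 92 tall, on the bench at the right; origin under its centre. Leave alone
- compass: Flat brass compass 52 in diameter, 12 high, on the bench at the right; origin under its centre. Leave alone

How it is judged:
By the outcome, as a careful person would: the job done as asked, in the order asked, and still so for the second after the job is handed in, with the robot touching nothing.
It also fails if it takes over 48 s, if anything falls off the work surface, if the arm or the gripper's body presses on something with over 40 N, if the wrist force passes 120 N, or if a joint passes its speed limit or range.

### The arm

A 6-joint arm with a two-finger parallel gripper is mounted at the origin on the work surface. World frame = base frame: x ahead of the robot, y to its left, z up, the work surface at z = 0. Lengths are in m, angles in rad, forces in N, time in s.
With the tool pointing down it reaches from about 0.3 to 0.875 m from the base axis. Payload 6.4 kg.
Tool frame: the origin (TCP) lies on the mounting face of the last link; the fingertips stand 173 mm ahead of it and the grasp point (between the pads) lies 155 mm ahead of it; z points along the fingers, y is the line along which they close (so a half turn about z gives the same grasp; the last joint's range is limited). The gripper opens to 85 mm and grips with 20 to 120 N. Pads are 22 mm wide; open, the fingers measure 114 mm over their backs; the gripper's body (76 mm by 85 mm) begins 54 mm behind the grasp point. The pads swing forward as they close: fully open they stand 13 mm farther back than shut.
Start: joints at [0.906, 0.181, 1.607, -0, 1.354, -0.206], TCP at [0.255, 0.516, 0.405] pointing down, gripper open.
Joint ranges: [-2.99, 2.99], [-0.89, 2.07], [0.3, 2.58], [-1.14, 4.28], [0, 2.63], [-3.12, 3.12]. Speed limits (rad/s): [2.57, 2.57, 3.01, 3.14, 3.14, 3.14].

### API

Orientations are given as a 3x3 rotation matrix whose columns are the frame's x, y, z axes.
In Python, from station import read_state, snapshot, ticket gives the robot as it stands. The module is installed in compiled form; this text tells all that it offers.
- The arm moves only by the shell command python3 -m creep 'ROWS' [OPENING]. ROWS is JSON, a list of rows, each a list of 4 numbers: the shift along the world's x, y, z in mm, then the turn about the world's z in rad. A call has 1 to 5 rows; each row is the pose to reach, as a shift and turn from the pose commanded when the call began; what a row does not reach only later rows make up. A row lasts 1/12 s, in which the tool goes at most 41.7 mm and 7.16 degrees, less where a joint would pass 70% of its speed; a pose out of reach is approached as far as the arm can. A call with a gripper value outside its range is refused whole. OPENING is the closure in counts, from 0 (fully open) to 255 (shut), set as the call begins (- or left out, the last holds). The fingers move at their own pace and stop on an object; the grip force is fixed at half the most. Time passes only in rows, so rows that repeat a pose let the fingers close. It gives the time, the measured TCP pose, the force, the opening and the grip force at its end, in the units of the state.
- read_state(): the state, without advancing time (a new reading comes with each control period).
- snapshot(name): name is "scene" or "top" or "wrist"; returns a dict with "frame" (480x640x3 uint8, red, green, blue), "intrinsics" (3x3 intrinsics, pixels), "position" and "attitude" of the camera in the world. Camera axes: x right, y down, z forward; pixel columns grow to the right and rows downward; lengths in m; the calibration is good to about 2 mm. A picture is of the moment at which its call begins. There is no depth.
- ticket.finish_job(): hands the job in; it is judged then, once.
The state is a dict: "time": time; "joint_positions": joint angles; "joint_vel": joint speeds; "effort": joint torques, N m; "eef_pos": TCP position; "eef_rot": TCP orientation; "wrist_force": force on the tool from outside, world axes, zero at the start; "torque": the same for the moment, N m; "width": opening from 0.0 (shut) to 1.0 (fully open); "finger_force": force on a finger pad.
Only numpy, scipy, OpenCV 4.12 (cv2) and the standard library are available. Lean on these libraries where they do the work, as an engineer would, in place of code of your own. Each camera call takes 0.05 s, during which the arm holds its last target. There are 200 camera calls.

## Working session

There is one attempt and no reset: what is moved stays moved. The work goes in short steps, Python scripts to look and compute and a shell command to move; the robot and the scene stay as the last step left them, time stands still between calls to the robot, and variables do not carry over. Pictures are saved under pics/ and viewed, at most 10 in all, crops included, and the job is handed in when it is done.

```bash
mkdir -p pics
python3 - <<'E'
from station import read_state, snapshot
import cv2,pickle
for n in ("scene","top"):
    s=snapshot(n); cv2.imwrite(f"pics/{n}0.png",s["frame"][:,:,::-1]); pickle.dump(s,open(f"{n}0.pkl","wb"))
    print(n,s["intrinsics"],s["position"],s["attitude"])
s=read_state();print(s["time"],s["eef_pos"],s["eef_rot"],s["width"],s["wrist_force"])
E
```

```text
scene [[482.91111492   0.         318.47537371]
 [  0.         482.91111492 249.00513599]
 [  0.           0.           1.        ]] [ 1.0720084  -0.71912791  0.88183323] [[ 0.76480261  0.40102141 -0.50424082]
 [ 0.64425302 -0.47133347  0.60231454]
 [ 0.00387545 -0.7855104  -0.61883632]]
top [[453.89959263   0.         317.91931121]
 [  0.         453.89959263 237.51071158]
 [  0.           0.           1.        ]] [0.27607446 0.01979533 1.54710249] [[ 7.76388351e-04 -9.91858516e-01  1.27342380e-01]
 [-9.99999412e-01 -8.66544157e-04 -6.52581705e-04]
 [ 7.57616516e-04 -1.27341798e-01 -9.91858605e-01]]
0.1 [0.25450002 0.51535867 0.40387244] [[-8.96581865e-01  4.42877020e-01 -9.51115197e-04]
 [ 4.42877933e-01  8.96581081e-01 -1.22567002e-03]
 [ 3.09930806e-04 -1.52014145e-03 -9.99998797e-01]] 0.9981769772188899 [-0.42021919 -0.47242636  0.75955058]
```

View pics/top0.png

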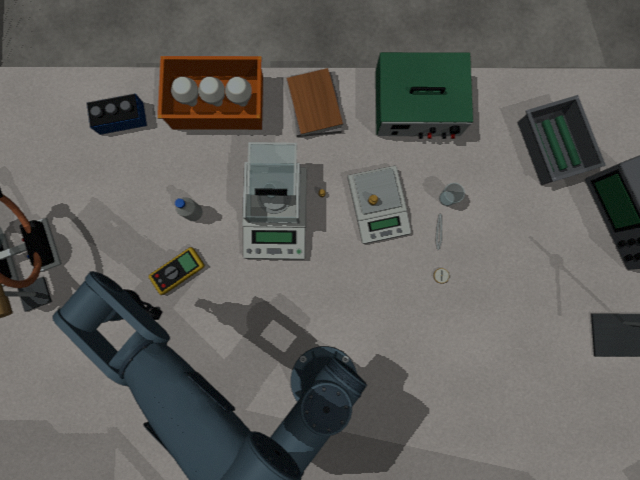

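View pics/scene0.png

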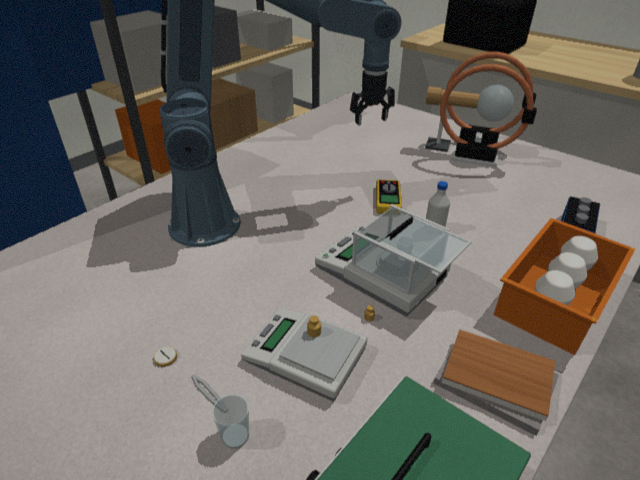

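The top view shows the shielded balance at about (273,205), keys at row ~251, the black pull at (270,192), and the plain balance at right (380,205). The scene view agrees. I'll enlarge both crops for measurement.

Run:
```python
import cv2,numpy as np
a=cv2.imread("pics/top0.png")[135:265,235:315]; b=cv2.imread("pics/scene0.png")[195:315,305:480]
a=cv2.resize(a,None,fx=4.5,fy=4.5,interpolation=cv2.INTER_CUBIC)
b=cv2.resize(b,None,fx=2.4,fy=2.4,interpolation=cv2.INTER_CUBIC)
o=np.zeros((600,800,3),np.uint8); o[:a.shape[0],:a.shape[1]]=a; o[:b.shape[0],370:370+b.shape[1]]=b
cv2.imwrite("pics/c1.png",o)
```

```text
(no output)
```

View pics/c1.png

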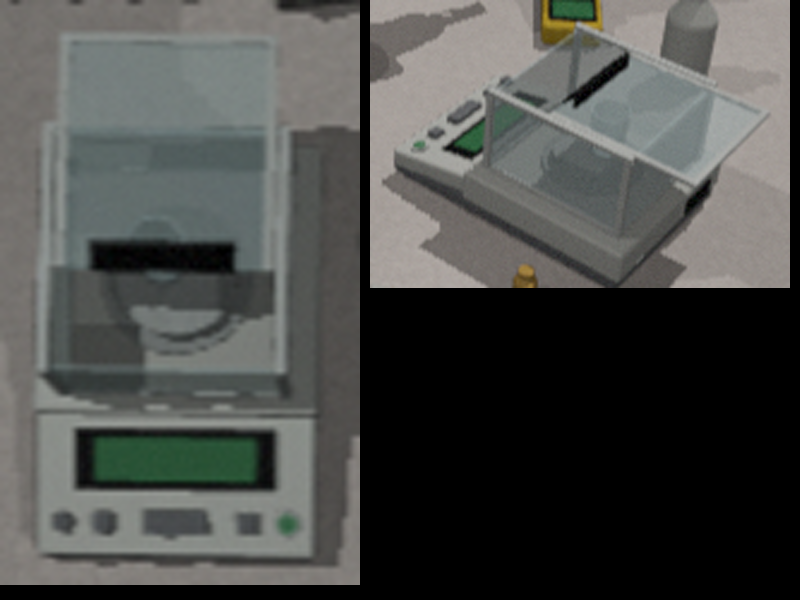

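```bash
cat > h.py <<'E'
import numpy as np
def ray(s,u,v,z):
    K=np.array(s["intrinsics"]);R=np.array(s["attitude"]);p=np.array(s["position"])
    d=R@np.linalg.inv(K)@np.array([u,v,1.]); return p+d*(z-p[2])/d[2]
def proj(s,P):
    c=np.array(s["attitude"]).T@(np.array(P)-np.array(s["position"])); q=np.array(s["intrinsics"])@c; return q[:2]/q[2]
E
python3 - <<'E'
import pickle; from h import *
s=pickle.load(open("top0.pkl","rb"))
f=lambda c,r,z:ray(s,c/4.5+235,r/4.5+135,z).round(4)
for n,c,r,z in [("tare",177,523,.051),("power",63,521,.051),("green",288,524,.05),("print",248,523,.051),("pullrear",162.5,241,.19),("pullL",90,241,.19),("pullR",235,242,.19),("wallFL",42,376,.171),("wallFR",287,376,.171),("wallRR",287,128,.171)]: print(n,f(c,r,z))
E
```

```text
tare [0.4223 0.163  0.051 ]
power [0.4237 0.2469 0.051 ]
green [0.4217 0.0814 0.05  ]
print [0.4223 0.1108 0.051 ]
pullrear [0.601  0.1621 0.19  ]
pullL [0.601  0.2113 0.19  ]
pullR [0.6004 0.1128 0.19  ]
wallFL [0.5113 0.245  0.171 ]
wallFR [0.5114 0.0778 0.171 ]
wallRR [0.6858 0.0788 0.171 ]
```

```bash
python3 -m creep '[[0,-10,36,0.1],[20,-40,36,0.2],[50,-65,36,0.3],[80,-90,36,0.4],[110,-115,36,0.455]]' 255; python3 -m creep '[[29,-26,0,0],[58,-52,0,0],[87,-78,0,0],[116,-104,0,0],[145,-130,0,0]]'; python3 -m creep '[[29,-26,0,0],[58,-52,0,0],[87,-78,0,0],[115,-103,0,0],[120,-108,0,0]]'
python3 - <<'E'
from station import read_state, snapshot
import cv2,pickle
s=snapshot("wrist"); cv2.imwrite("pics/w1.png",s["frame"][:,:,::-1]); pickle.dump(s,open("w1.pkl","wb"))
print(s["position"],s["attitude"]);s=read_state();print(s["time"],s["eef_pos"],s["eef_rot"],s["width"],s["wrist_force"],s["joint_positions"])
E
```

```text
time: 0.52
eef_pos: [0.3652, 0.3994, 0.4407]
eef_rot: [[-1.0, -0.003, 0.0], [-0.003, 1.0, -0.0], [-0.0, -0.0, -1.0]]
wrist_force: [1.0, 0.2, -0.3]
width: 0.3
finger_force: 0.0
time: 0.93
eef_pos: [0.5107, 0.269, 0.4403]
eef_rot: [[-1.0, 0.004, -0.001], [0.004, 1.0, -0.0], [0.001, -0.0, -1.0]]
wrist_force: [0.3, 0.9, -0.5]
width: -0.001
finger_force: 0.0
time: 1.35
eef_pos: [0.6329, 0.1579, 0.4395]
eef_rot: [[-1.0, 0.009, 0.0], [0.009, 1.0, -0.002], [-0.0, -0.002, -1.0]]
wrist_force: [-0.0, 1.3, -0.2]
width: 0.0
finger_force: 0.0
[0.56632695 0.15812956 0.4084983 ] [[ 0.00891073  0.96526789  0.26111014]
 [ 0.99995846 -0.00810105 -0.00417707]
 [-0.00191673  0.26113652 -0.96529998]]
1.4 [0.63212932 0.1587708  0.43940176] [[-9.99963345e-01  8.52950303e-03 -7.45238244e-04]
 [ 8.53034240e-03  9.99962977e-01 -1.13048717e-03]
 [ 7.35568159e-04 -1.13680287e-03 -9.99999083e-01]] -0.004345595382037862 [-0.13706631 -0.27627525 -0.3056609 ] [ 6.45837986e-02  3.24789232e-01  1.36064003e+00 -1.08706707e-03
  1.45698011e+00 -1.49755860e+00]
```

View pics/w1.png

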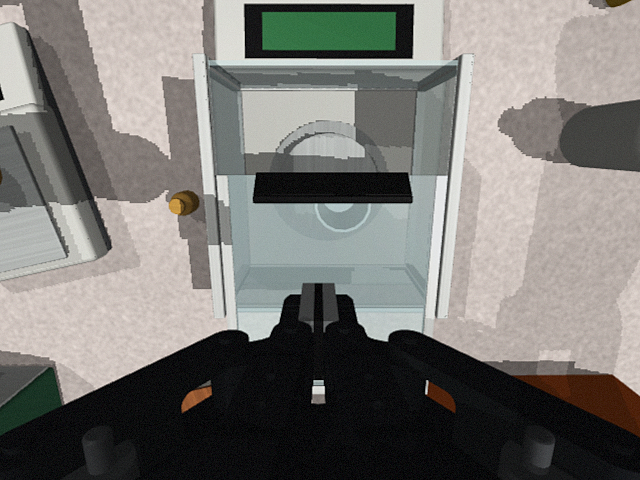

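Run:
```python
import pickle; from h import *
s=pickle.load(open("w1.pkl","rb"))
for z in (.180,.185,.19,.195):
  print(z,ray(s,254,196.5,z),ray(s,412,195.5,z),"bottom",ray(s,333,203,z-.018), "runner", ray(s,201,57,.171),ray(s,466,56,.171))
a=np.array(s["frame"]).astype(int)[168:210,330]; print(a.sum(1))
```

```text
0.18 [0.59784325 0.11652201 0.18      ] [0.59807579 0.21729451 0.18      ] bottom [0.60529998 0.16765217 0.162     ] runner [0.51466688 0.08762324 0.171     ] [0.51560681 0.24708171 0.171     ]
0.185 [0.59715361 0.11743247 0.185     ] [0.59738106 0.21599987 0.185     ] bottom [0.60450944 0.16745901 0.167     ] runner [0.51466688 0.08762324 0.171     ] [0.51560681 0.24708171 0.171     ]
0.19 [0.59646397 0.11834292 0.19      ] [0.59668634 0.21470522 0.19      ] bottom [0.60371891 0.16726585 0.172     ] runner [0.51466688 0.08762324 0.171     ] [0.51560681 0.24708171 0.171     ]
0.195 [0.59577433 0.11925338 0.195     ] [0.59599161 0.21341057 0.195     ] bottom [0.60292838 0.16707269 0.177     ] runner [0.51466688 0.08762324 0.171     ] [0.51560681 0.24708171 0.171     ]
[319 315 335 349 154  22  37  51  36  55  14  30  37  38  44  40  31   7
  30  37  37  46  18  44  44  63  76  50  43  90  81  72  81  64   0 369
 564 580 576 573 583 540]
```

The wrist view shows the ridge at rows 172–203, cols 253–412, with the shut fingertips clear behind it at (318,290) over bare glass. Lowering behind it.

```bash
python3 -m creep '[[0,5,-25,0],[0,5,-50,0],[0,5,-68,0],[0,5,-76,0],[0,5,-80,0]]';python3 -m creep '[[0,0,-2,0],[0,0,-4,0],[0,0,-6,0],[0,0,-8,0],[0,0,-8,0]]'
python3 - <<'E'
from station import read_state, snapshot
import cv2,pickle
s=snapshot("wrist"); cv2.imwrite("pics/w2.png",s["frame"][:,:,::-1])
s=snapshot("scene"); cv2.imwrite("pics/s2.png",cv2.resize(s["frame"][150:320,300:500,::-1],None,fx=3.5,fy=3.5,interpolation=cv2.INTER_CUBIC))
s=read_state();print(s["eef_pos"],s["wrist_force"])
E
```

```text
time: 1.82
eef_pos: [0.6285, 0.1684, 0.3586]
eef_rot: [[-1.0, 0.003, -0.004], [0.003, 1.0, -0.0], [0.004, -0.0, -1.0]]
wrist_force: [1.2, -0.4, -0.4]
width: -0.002
finger_force: 0.0
time: 2.23
eef_pos: [0.6297, 0.1676, 0.3531]
eef_rot: [[-1.0, 0.004, 0.001], [0.004, 1.0, 0.0], [-0.001, 0.0, -1.0]]
wrist_force: [-0.2, 0.6, -1.1]
width: -0.001
finger_force: 0.0
[0.629732   0.16752592 0.35312738] [ 0.00311754  0.27125354 -0.53473203]
```

View pics/s2.png

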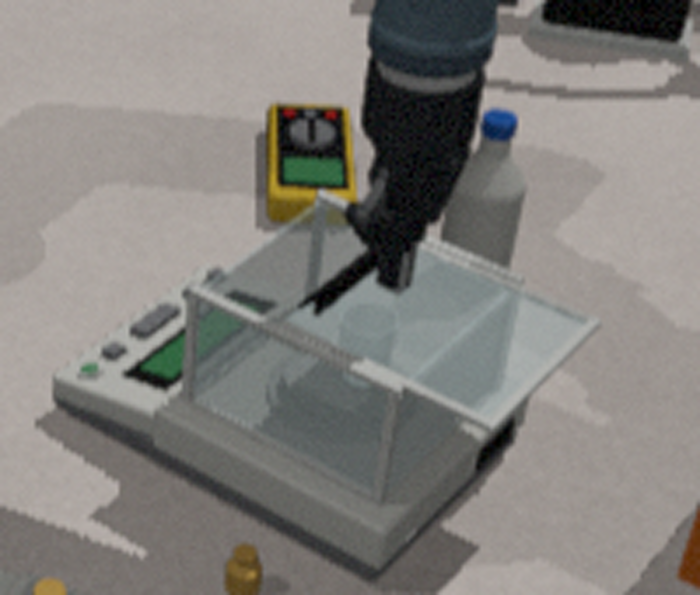

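The fingertips (395,285 in the crop) are just behind the ridge with no contact. Going 4 mm lower, then drawing forward slowly.

```bash
python3 -m creep '[[0,0,-1,0],[0,0,-2,0],[0,0,-3,0],[0,0,-4,0],[0,0,-4,0]]';python3 -m creep '[[-2,0,0,0],[-4,0,0,0],[-6,0,0,0],[-8,0,0,0],[-10,0,0,0]]';python3 -m creep '[[-2,0,0,0],[-4,0,0,0],[-6,0,0,0],[-8,0,0,0],[-10,0,0,0]]';python3 -m creep '[[-2,0,0,0],[-4,0,0,0],[-6,0,0,0],[-8,0,0,0],[-10,0,0,0]]'
```

```text
time: 2.75
eef_pos: [0.6296, 0.1675, 0.3483]
eef_rot: [[-1.0, 0.004, -0.001], [0.004, 1.0, -0.0], [0.001, -0.0, -1.0]]
wrist_force: [0.5, -0.0, 0.2]
width: -0.0
finger_force: 0.0
time: 3.17
eef_pos: [0.6194, 0.1676, 0.3488]
eef_rot: [[-1.0, 0.004, 0.0], [0.004, 1.0, 0.0], [-0.0, 0.0, -1.0]]
wrist_force: [0.6, 0.1, 0.2]
width: -0.001
finger_force: 0.0
time: 3.58
eef_pos: [0.6096, 0.1675, 0.3488]
eef_rot: [[-1.0, 0.004, 0.001], [0.004, 1.0, 0.0], [-0.001, 0.0, -1.0]]
wrist_force: [1.5, -0.1, -0.6]
width: -0.002
finger_force: 0.7
time: 4.0
eef_pos: [0.5995, 0.1676, 0.3488]
eef_rot: [[-1.0, 0.004, 0.0], [0.004, 1.0, 0.0], [-0.0, 0.0, -1.0]]
wrist_force: [1.0, 0.9, -0.1]
width: 0.001
finger_force: 0.7
```

```bash
for i in 1; do python3 -m creep '[[-2,0,0,0],[-4,0,0,0],[-6,0,0,0],[-8,0,0,0],[-10,0,0,0]]'; python3 -m creep '[[-2,0,0,0],[-4,0,0,0],[-6,0,0,0],[-8,0,0,0],[-10,0,0,0]]';python3 -m creep '[[-2,0,0,0],[-4,0,0,0],[-6,0,0,0],[-8,0,0,0],[-10,0,0,0]]'; done
python3 - <<'E'
from station import read_state, snapshot
import cv2,pickle
s=snapshot("wrist"); cv2.imwrite("pics/w3.png",s["frame"][:,:,::-1]);pickle.dump(s,open("w3.pkl","wb"))
s=read_state();print(s["eef_pos"],s["wrist_force"])
E
```

```text
time: 4.42
eef_pos: [0.5895, 0.1676, 0.3488]
eef_rot: [[-1.0, 0.004, 0.0], [0.004, 1.0, 0.0], [-0.0, 0.0, -1.0]]
wrist_force: [1.4, 1.1, 1.3]
width: 0.001
finger_force: 0.7
time: 4.83
eef_pos: [0.5795, 0.1675, 0.3487]
eef_rot: [[-1.0, 0.004, 0.0], [0.004, 1.0, -0.0], [-0.0, -0.0, -1.0]]
wrist_force: [0.8, 1.4, 0.7]
width: 0.001
finger_force: 0.7
time: 5.25
eef_pos: [0.5695, 0.1675, 0.3487]
eef_rot: [[-1.0, 0.004, 0.0], [0.004, 1.0, -0.0], [-0.0, -0.0, -1.0]]
wrist_force: [1.8, 1.4, -0.0]
width: 0.004
finger_force: 0.7
[0.56916971 0.16757495 0.34865563] [ 1.09742455 -0.22981044  0.15873194]
```

View pics/w3.png

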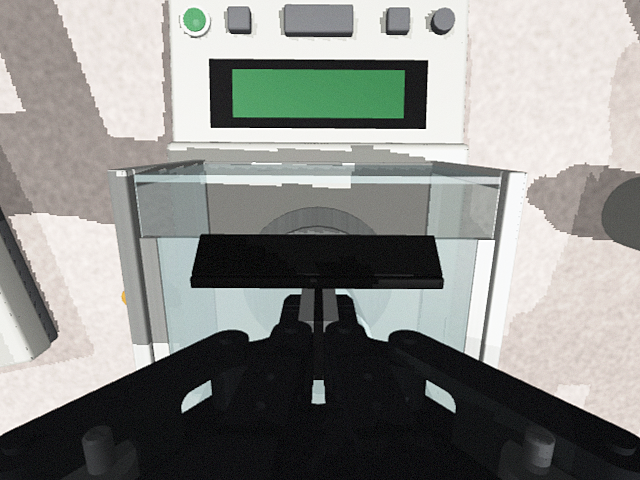

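The ridge (rows 235–288) is tracking the fingertips, about 25 mm from the front wall at row ~178; the tare key is at (318,19). Slower now.

```bash
python3 - <<'E'
import pickle; from h import *
s=pickle.load(open("w3.pkl","rb"))
print("tare",ray(s,318.5,18,.051),ray(s,285,5,.052),ray(s,353,5,.052),"rear",ray(s,318,33,.052),"mode",ray(s,398,18,.051),"print",ray(s,239,17,.051))
print("front wall",ray(s,320,180,.166),"cover front",ray(s,320,238,.168),"pull rear",ray(s,192,276,.186),ray(s,443,276,.186))
E
python3 -m creep '[[-2,0,0,0],[-4,0,0,0],[-6,0,0,0],[-8,0,0,0],[-10,0,0,0]]';python3 -m creep '[[-1,0,0,0],[-2,0,0,0],[-3,0,0,0],[-4,0,0,0],[-5,0,0,0]]';python3 -m creep '[[-1,0,0,0],[-2,0,0,0],[-3,0,0,0],[-4,0,0,0],[-4,0,0,0]]'
```

```text
tare [0.42216299 0.1680909  0.051     ] [0.41487007 0.14630449 0.052     ] [0.41505738 0.19058143 0.052     ] rear [0.43127977 0.16772308 0.052     ] mode [0.42238447 0.22048494 0.051     ] print [0.4213578  0.11573044 0.051     ]
front wall [0.51708154 0.16822565 0.166     ] cover front [0.54163964 0.1681473  0.168     ] pull rear [0.55209334 0.11805856 0.186     ] [0.55249969 0.21603598 0.186     ]
time: 5.72
eef_pos: [0.5594, 0.1675, 0.3486]
eef_rot: [[-1.0, 0.004, -0.0], [0.004, 1.0, -0.0], [0.0, -0.0, -1.0]]
wrist_force: [0.9, 0.5, -0.5]
width: -0.003
finger_force: 0.7
time: 6.13
eef_pos: [0.5546, 0.1676, 0.3486]
eef_rot: [[-1.0, 0.004, -0.0], [0.004, 1.0, 0.0], [0.0, 0.0, -1.0]]
wrist_force: [1.9, 0.9, -0.8]
width: 0.005
finger_force: 0.6
time: 6.55
eef_pos: [0.5504, 0.1675, 0.3487]
eef_rot: [[-1.0, 0.004, -0.0], [0.004, 1.0, -0.0], [0.0, -0.0, -1.0]]
wrist_force: [-0.4, 0.7, -0.2]
width: -0.003
finger_force: 0.2
```

```bash
python3 -m creep '[[-0.5,0,0,0],[-1,0,0,0],[-1.5,0,0,0],[-2,0,0,0],[-2,0,0,0]]' | egrep 'pos|force';python3 -m creep '[[-0.5,0,0,0],[-1,0,0,0],[-1.5,0,0,0],[-2,0,0,0],[-2,0,0,0]]'| egrep 'pos|force'
```

```text
eef_pos: [0.5485, 0.1675, 0.3487]
wrist_force: [1.6, 0.0, 0.2]
finger_force: 0.4
eef_pos: [0.5465, 0.1676, 0.3487]
wrist_force: [1.6, -0.2, -0.4]
finger_force: 0.4
```

```bash
python3 -m creep '[[-0.5,0,0,0],[-1,0,0,0],[-1,0,0,0]]'| egrep 'pos|force'
```

```text
eef_pos: [0.5455, 0.1676, 0.3487]
wrist_force: [1.3, 0.6, -0.0]
finger_force: 0.4
```

```bash
python3 -m creep '[[-0.5,0,0,0],[-1,0,0,0],[-1.5,0,0,0],[-1.5,0,0,0]]'| egrep 'pos|force'
```

```text
eef_pos: [0.5444, 0.1675, 0.3487]
wrist_force: [4.3, 1.3, -3.4]
finger_force: 2.0
```

```bash
python3 -m creep '[[-0.5,0,0,0],[-1,0,0,0],[-1.5,0,0,0],[-1.5,0,0,0]]'| egrep 'pos|force'
```

```text
eef_pos: [0.5437, 0.1675, 0.3488]
wrist_force: [9.6, 1.4, -7.2]
finger_force: 5.0
```

Firm stop reached (≈10 N). Backing off, lifting, and checking.

```bash
python3 -m creep '[[2,0,0,0],[6,0,0,0],[12,0,0,0],[12,0,5,0],[12,0,30,0]]'| egrep 'pos|force';python3 -m creep '[[0,0,25,0],[0,0,50,0],[0,0,62,0],[0,0,65,0],[0,0,65,0]]'| egrep 'time|pos|force'
python3 - <<'E'
from station import read_state, snapshot
import cv2,pickle
s=snapshot("wrist"); cv2.imwrite("pics/w4.png",s["frame"][:,:,::-1]);pickle.dump(s,open("w4.pkl","wb"))
E
```

```text
eef_pos: [0.5535, 0.1673, 0.3747]
wrist_force: [-1.3, 0.7, -0.5]
finger_force: 0.0
time: 9.13
eef_pos: [0.5547, 0.1676, 0.4444]
wrist_force: [-0.5, -0.2, -0.8]
finger_force: 0.0
```

View pics/w4.png

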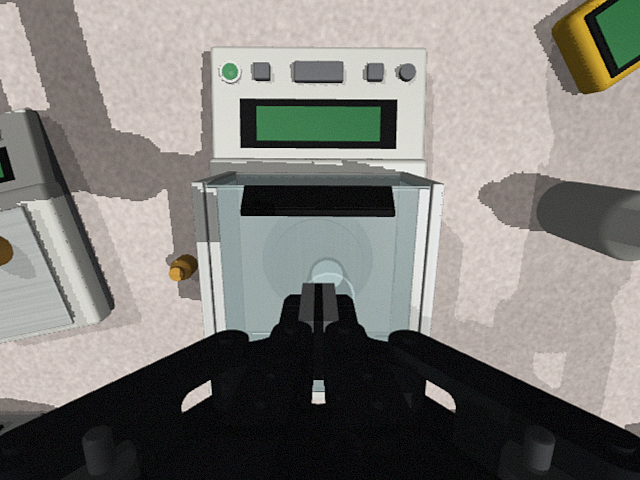

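The cover is shut: ridge front edge flush at row ~185 with the shield front. The tare key is at (318,71). Moving over it.

```bash
python3 - <<'E'
import pickle; from h import *
s=pickle.load(open("w4.pkl","rb"))
print(ray(s,318.5,71,.051),ray(s,294,71,.051),ray(s,343,71,.051))
E
python3 -m creep '[[-35,0,0,0],[-70,0,0,0],[-105,0,0,0],[-130,0,0,0],[-135,0,0,0]]'| egrep 'time|pos|force';python3 -m creep '[[0,0,-35,0],[0,0,-75,0],[0,0,-115,0],[0,0,-150,0],[0,0,-170,0]]'| egrep 'time|pos|force';python3 -m creep '[[0,0,-10,0],[0,0,-16,0],[0,0,-20,0],[0,0,-20,0],[0,0,-20,0]]'| egrep 'time|pos|force'
```

```text
[0.42259677 0.1682182  0.051     ] [0.42250286 0.14551539 0.051     ] [0.42269067 0.19092105 0.051     ]
time: 9.6
eef_pos: [0.4161, 0.1678, 0.4413]
wrist_force: [0.6, 0.2, 0.4]
finger_force: 0.0
time: 10.02
eef_pos: [0.4175, 0.1672, 0.2685]
wrist_force: [-0.1, 0.2, -0.6]
finger_force: 0.0
time: 10.43
eef_pos: [0.4204, 0.1676, 0.2547]
wrist_force: [1.5, -0.7, 0.5]
finger_force: 0.0
```

```bash
python3 -m creep '[[-1,0,-6,0],[-1,0,-12,0],[-1,0,-18,0],[-1,0,-23,0],[-1,0,-23,0]]'| egrep 'time|pos|force'
```

```text
time: 10.85
eef_pos: [0.418, 0.1675, 0.2295]
wrist_force: [-0.1, -0.4, 0.0]
finger_force: 0.0
```

```bash
python3 -m creep '[[0,0,-1,0],[0,0,-2,0],[0,0,-3,0],[0,0,-4,0],[0,0,-4,0]]'| egrep 'time|pos|force'
```

```text
time: 11.27
eef_pos: [0.4186, 0.1676, 0.2266]
wrist_force: [0.1, -0.5, -0.5]
finger_force: 0.0
```

```bash
python3 -m creep '[[0,0,-0.5,0],[0,0,-1,0],[0,0,-1.5,0],[0,0,-1.5,0],[0,0,-1.5,0]]'| egrep 'time|pos|force'
```

```text
time: 11.68
eef_pos: [0.4187, 0.1676, 0.2253]
wrist_force: [0.5, 0.4, 1.0]
finger_force: 0.4
```

```bash
python3 -m creep '[[0,0,-0.5,0],[0,0,-1,0],[0,0,-1.5,0],[0,0,-2,0],[0,0,-2,0]]'| egrep 'time|pos|force'
```

```text
time: 12.1
eef_pos: [0.4189, 0.1676, 0.2233]
wrist_force: [0.2, 0.2, 1.8]
finger_force: 1.1
```

```bash
python3 -m creep '[[0,0,-0.5,0],[0,0,-1,0],[0,0,-1,0],[0,0,-1,0]]'| egrep 'time|pos|force'
```

```text
time: 12.43
eef_pos: [0.419, 0.1676, 0.2224]
wrist_force: [1.5, -0.6, 2.4]
finger_force: 1.5
```

```bash
python3 -m creep '[[0,0,-0.5,0],[0,0,-1,0],[0,0,-1.2,0],[0,0,-1.2,0],[0,0,-1.2,0]]'| egrep 'time|pos|force'
```

```text
time: 12.85
eef_pos: [0.4189, 0.1676, 0.2212]
wrist_force: [2.4, -0.4, 4.3]
finger_force: 1.9
```

```bash
python3 -m creep '[[0,0,-0.5,0],[0,0,-0.5,0],[0,0,-0.5,0]]'| egrep 'time|pos|force'; python3 -m creep '[[0,0,2,0],[0,0,5,0],[-1,0,10,0],[-3,0,30,0],[-5,0,60,0]]'| egrep 'time|pos|force'; python3 -m creep '[[-5,0,35,0],[-10,0,70,0],[-15,0,105,0],[-20,0,140,0],[-20,0,150,0]]'| egrep 'time|pos|force'; python3 -m creep '[[-20,30,0,0],[-40,60,0,0],[-60,90,0,0],[-70,110,0,0],[-70,110,0,0]]'; python3 -m creep '[[0,0,0,0],[0,0,0,0],[0,0,0,0],[0,0,0,0]]'>/dev/null
python3 - <<'E'
from station import read_state, snapshot
import cv2,numpy as np
t=snapshot("top")["frame"][:,:,::-1];s=snapshot("scene")["frame"][:,:,::-1]
a=cv2.resize(t[130:270,140:420],None,fx=2.8,fy=2.8);b=cv2.resize(s[180:430,150:480],None,fx=.8*784/264,fy=.8*784/264)[:, :]
b=cv2.resize(s[190:300,300:480],None,fx=1.8,fy=1.8)
o=np.zeros((600,800,3),np.uint8);o[:a.shape[0],:a.shape[1]]=a;o[395:395+b.shape[0],:b.shape[1]]=b;cv2.imwrite("pics/fin.png",o)
E
```

```text
time: 13.1
eef_pos: [0.4188, 0.1676, 0.2206]
wrist_force: [2.1, -0.9, 5.0]
finger_force: 2.1
time: 13.52
eef_pos: [0.4112, 0.1673, 0.2782]
wrist_force: [0.5, -0.2, 0.9]
finger_force: 0.0
time: 13.93
eef_pos: [0.3932, 0.1678, 0.4355]
wrist_force: [1.0, 0.2, 0.9]
finger_force: 0.0
time: 14.35
eef_pos: [0.321, 0.2798, 0.4295]
eef_rot: [[-1.0, -0.0, -0.003], [-0.0, 1.0, 0.0], [0.003, 0.0, -1.0]]
wrist_force: [-0.7, 0.4, -0.5]
width: -0.003
finger_force: 0.0
```

View pics/fin.png

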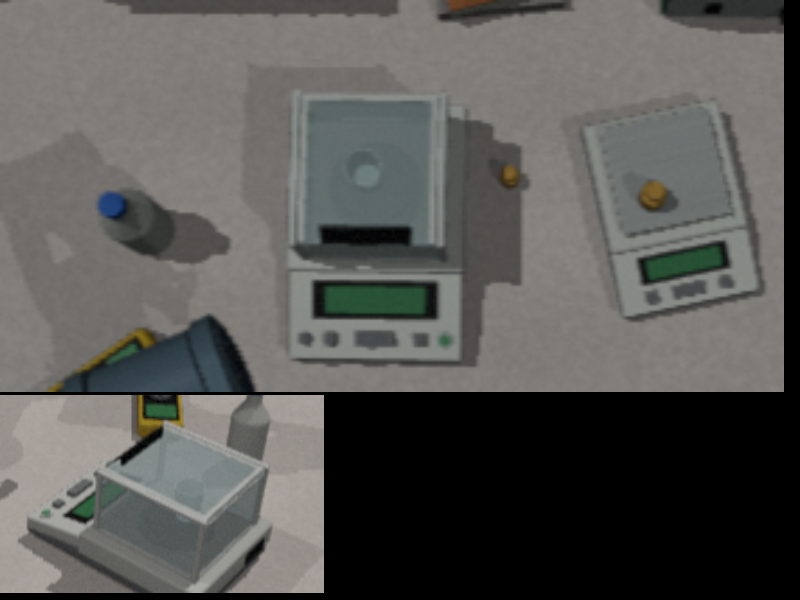

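The cover is fully shut, with the pull at (365,235) against the shield front. The beaker and weights haven't moved and the hand is clear.

```bash
python3 -c "
from station import ticket
print(ticket.finish_job())"
```

```text
the job is handed in; nothing more can be done
None
```

The glass cover was drawn gently fully shut, the tare key was pressed with about 5 N and let go, the hand was drawn clear, and the job is handed in; it ran to about 15 s of the 48 s allowed.

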